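# Turn a cork-lined caul over on the tipping stop

### The arm

A 6-joint arm with a two-finger parallel gripper is mounted at the origin on a cart in front of the work surface, level with it; the furniture and walls round the work are solid. World frame = base frame: x ahead of the robot, y to its left, z up, the work surface at z = 0. Lengths are in mm, angles in rad, forces in N, time in s.
With the tool pointing down it reaches from about 275 to 975 mm from the base axis. Payload 8.4 kg.
Tool frame: the origin (TCP) lies midway between the tips of the shut fingers; the grasp point (between the pads) lies 19 mm behind it; x points along the fingers, z is the direction in which the jaws open and shut, and the axes are right-handed (so a half turn about x gives the same grasp; the last joint's range is limited). The gripper opens to 92 mm and grips with 3 to 60 N. Pads are 20 mm wide; open, the fingers measure 128 mm over their backs; the gripper's body (75 mm by 189 mm) begins 69 mm behind the grasp point.
Start: joints at [-1.217, 0.353, 1.633, -0, 1.155, -0.002], TCP at [217.711, -585.858, 214.583] pointing down, gripper open.
Joint ranges: [-2.63, 2.63], [-0.92, 2.1], [0.06, 2.66], [-1.3, 4.44], [0, 2.69], [-3.02, 3.02]. Speed limits (rad/s): [2.22, 2.22, 2.79, 3.14, 3.14, 3.14].

### API

Orientations are given as a unit quaternion [w, x, y, z].
In Python, from workcell import monitor, imaging, manip, spot_in, spot_point gives the robot as it stands.
- The arm moves only by the tool jog_arm, never from a script. Its argument "plan" is text: rows parted by semicolons, each of 5 numbers parted by spaces: the opening, from -1 (shut) to 1 (fully open), then the shift along the tool's x, y, z in m, then the turn about the tool's x in rad. In form: jaw x y z yaw; .... A call has 1 to 20 rows; each row is the pose to reach, as a shift and turn from the pose commanded when the call began, along the tool's axes at that moment; what a row does not reach only later rows make up. A row lasts 1/12 s, in which the tool goes at most 41.7 mm and 7.16 degrees, less where a joint would pass 70% of its speed; a pose out of reach is approached as far as the arm can. A call with a gripper value outside its range is refused whole. The fingers move at their own pace and stop on an object; "force" is the grip in N (left out, the last holds). Time passes only in rows, so rows that repeat a pose let the fingers close. It gives the time, the measured TCP pose, the force and the opening at its end, in the units of the state.
- monitor.get_obs(): the state, without advancing time (a new reading comes with each control period).
- imaging.snapshot(name): name is "side" or "top" or "wrist"; returns a dict with "frame" (400x640x3 uint8, blue, green, red), "fx", "fy", "cx", "cy" (pixels), "world_from_camera" (4x4, takes a point from camera to world coordinates); the wrist camera has in their place "mount" (4x4, takes a point from camera to tool coordinates, whose origin is the TCP and whose axes are the tool frame's). Camera axes: x right, y up, looking along -z (the intrinsics and any distortion apply to the point x, -y, -z); pixel columns grow to the right and rows downward; lengths in mm; the calibration is good to about 2 mm. A picture is of the moment at which its call begins: read the wrist's pose just before it. There is no depth.
- manip.close_job(): hands the job in, once; it reports no verdict.
Trained networks look in a picture, given as the dict that the camera call returned (one of the last four; its "shot" number tells which), for a name from the list of things; names that differ only in an ending like _2 or _b are one class to them, and where a whole thing is asked for, a point or a joint stands for the part that bears it (a point fixed in the world has none). Each returns a list of dicts, best first, with "confidence" (0 to 1); they miss things now and then, are a little off and sometimes report something else, mostly with a low value. They report only what shows in the picture. A call takes as long as a camera call. They do not tell look-alikes from the thing itself.
- spot_in(picture, query): "rect" ([left, top, right, bottom] in pixels, round what is visible of it).
- spot_point(picture, query): "centre" ([row, column] in pixels: a listed point, or the origin of a listed thing).
The state is a dict: "t": time; "joint_pos": joint angles; "qd": joint speeds; "joint_efforts": joint torques, N m; "tcp_pos": TCP position; "ee_rot": TCP orientation; "contact_force": force on the tool from outside, world axes, zero at the start; "ft_torque": the same for the moment, N m; "width": finger opening in mm.
Only numpy, scipy, OpenCV 4.12 (cv2) and the standard library are available. Lean on these libraries where they do the work, as an engineer would, in place of code of your own. Each camera call takes 0.05 s, during which the arm holds its last target. There are 200 camera calls.

### The job

The small clamping caul lies cork side down in front of the steel tipping stop. Without picking it up, push it by its near edge into the stop with the fingertips until it tips up and stands leaning against the wall of the stop and stays there; then, from behind the wall, push its projecting top edge back so that it falls over and lies flat on the bench in front of the stop, cork side up. Do not disturb the sanding block, the spool clamp or the rosin cake.

Things in the scene. Friction and masses are not known exactly. Their poses are not given: they have to be found in the camera images.
- caul_center (a point): Centre of the loose clamping caul, a flat maple plate 64 mm (its x) by 80 mm (its y) by 9 mm thick (its z), about 50 g: one face bare maple with a thin dark centre line, the other lined with brown cork. z points out of the bare face: up at the start (cork down), down when turned. x points roughly at the stop at the start, so the edge to push is the 80 mm edge on the -x side.
- caul: The same caul; origin at the centre of its cork face, axes as for its centre. Pushed squarely along the stop's +x it rides up the ramp by its far edge, then up the wall; when its near edge has come to the toe line it stands on that edge and leans on the wall at about 70 degrees from the bench, top edge about 60 mm above the bench.
- tipping_stop: Fixed steel tipping stop, 180 mm wide along its y, slippery (friction 0.15). Origin on the bench, middle of its front (toe) line; x from the toe into the wall, away from the robot; z up. A ramp rises from the toe at 35 degrees to x 11, z 8 mm, bends to 58 degrees to x 17, z 18 mm, then 74 degrees to x 22, z 34 mm; the upright wall follows: front face at x 22 mm, 6 mm thick, top at z 44 mm.
- stop_wall_top (a point): Middle of the top of the stop's wall (x 25 mm, z 44 mm from the stop's origin), same axes as the stop. The leaning caul projects about 15 mm above it. Behind the wall lies only a 4 mm foot plate with low screw heads, to x 66 mm, and a slanting stay at each end (y = +-78 mm): the space over it is free for fingers.
- sanding_block: Loose bystander, to be left alone: cork sanding block 46 x 90 x 27 mm high, lying about 14 cm to the +y side of the stop's middle line. Origin at the centre of its underside.
- spool_clamp: Loose bystander, to be left alone: wooden spool clamp standing upright, 35 mm across, 68 mm high, about 13 cm to the -y side of the stop's middle line. Origin at the centre of its underside.
- rosin_cake: Loose bystander, to be left alone: round cake of rosin, 45 mm across, 16 mm high, about 13 cm to the -y side, nearer the robot than the spool clamp. Origin at the centre of its underside.
Things that resemble listed ones, but are neither listed nor needed, are in the scene too. Of the things like the caul, leave any that is blue, pink or purple; of the rest the larger one is meant.

How it is judged (in metres and radians):
On the way:
1. the caul stands on its near edge, leaning against the stop, with the fingers off it (angle between caul_center's own z axis and vertical between 1 and 1.56 rad and height (world z) of caul_center below 0.048 m and contact force between caul and tipping_stop above 0.005 N and contact force between caul and the fingers below 0.01 N and x of caul_center in the frame of tipping_stop below 0.02 m), for 0.2 s.
At the end, for the whole second after the job is handed in: The caul lies flat on the bench (within 5 degrees, touching nothing higher), cork side up, at rest in front of the stop (centre 20 to 120 mm before the toe line, within 100 mm of the middle line); the three bystanders within 15 mm of where they were (angle between caul_center's own z axis and vertical above 3.05 rad and height (world z) of caul_center below 0.008 m and x of caul_center in the frame of tipping_stop between -0.12 and -0.02 m and y of caul_center in the frame of tipping_stop between -0.1 and 0.1 m and linear speed of caul below 0.01 m/s and distance of each of sanding_block, spool_clamp, rosin_cake from where it was at the start of the episode below 0.015 m).
It fails at once if the caul is lifted: its centre rises above 55 mm, higher than standing on edge needs (height (world z) of caul_center above 0.055 m).
It fails at once if the caul is lifted flat off the bench (height (world z) of caul_center above 0.018 m and (angle between caul_center's own z axis and vertical below 0.25 rad or angle between caul_center's own z axis and vertical above 2.9 rad)).
It fails at once if a bystander is pushed more than 15 mm (distance of any of sanding_block, spool_clamp, rosin_cake from where it was at the start of the episode above 0.015 m).
It also fails if it takes over 48 s, if anything falls off the work surface, if the arm or the gripper's body presses on something with over 40 N, if the wrist force passes 120 N, or if a joint passes its speed limit or range.

## Working session

There is one attempt and no reset: what is moved stays moved. The work goes in short steps, Python scripts to look and compute and a tool call to move; the robot and the scene stay as the last step left them, time stands still between calls to the robot, and variables do not carry over. Pictures are saved under pics/ and viewed, about 8 in all and at most 12, crops included, and the job is handed in when it is done.

Besides the shell and the picture viewer there is one more tool, called after "Emit:" as name(argument=value, ...) on one line, values as JSON. jog_arm: Moves the arm, as the interface text tells. Its arguments: {"type":"object","properties":{"plan":{"type":"string"},"force":{"type":"number"}},"required":["plan"]}

```bash
mkdir -p pics; cat > h.py <<'E'
import numpy as np, cv2
from workcell import monitor, imaging, manip, spot_in, spot_point
from scipy.spatial.transform import Rotation as R
def K(p): return p['fx'],p['fy'],p['cx'],p['cy']
def W(p):
    if 'world_from_camera' in p: return np.array(p['world_from_camera'])
    return p['_T']@np.array(p['mount'])
def snap(n):
    o=monitor.get_obs(); T=np.eye(4); q=o['ee_rot']; T[:3,:3]=R.from_quat([q[1],q[2],q[3],q[0]]).as_matrix(); T[:3,3]=o['tcp_pos']
    p=imaging.snapshot(n); p['_T']=T; return p
def ray(p,u,v):
    fx,fy,cx,cy=K(p); d=np.array([(u-cx)/fx,-(v-cy)/fy,-1]); M=W(p); return M[:3,3],M[:3,:3]@d
def toz(p,u,v,z=0):
    o,d=ray(p,u,v); return o+d*(z-o[2])/d[2]
def proj(p,X):
    M=W(p); c=M[:3,:3].T@(np.array(X)-M[:3,3]); fx,fy,cx,cy=K(p); return cx+fx*c[0]/-c[2], cy-fy*c[1]/-c[2]
E
cat > a.py <<'E'
from h import *
o=monitor.get_obs(); print({k:np.round(o[k],3) for k in o})
for n in ['top','side']:
    p=snap(n); print(n,[k for k in p if k!='frame'], np.round(W(p),2).tolist(), K(p))
    cv2.imwrite(f'pics/{n}0.png',p['frame'])
    pp={k:v for k,v in p.items() if k!='_T'}
    for q,z in [('caul_center',4.5),('tipping_stop',0),('stop_wall_top',44),('sanding_block',0),('spool_clamp',0),('rosin_cake',0)]:
        for r in spot_point(pp,q)[:4]:
            v,u=r['centre']; print(n,q,round(r['confidence'],2),np.round([u,v]),np.round(toz(p,u,v,z),1))
    for r in spot_in(pp,'caul')[:4]: print(np.round(r['rect']),r['confidence'])
E
python3 a.py
```

```text
{'t': np.float64(0.0), 'joint_pos': array([-1.217,  0.354,  1.634,  0.   ,  1.155, -0.002]), 'qd': array([0.001, 0.   , 0.   , 0.001, 0.002, 0.   ]), 'joint_efforts': array([ 1.0000e-03, -5.9385e+01, -3.3421e+01,  7.0000e-02,  2.4000e-02,
       -0.0000e+00]), 'tcp_pos': array([ 217.539, -585.379,  213.876]), 'ee_rot': array([ 0.58 ,  0.404,  0.581, -0.403]), 'contact_force': array([ 0.289, -0.282,  1.041]), 'ft_torque': array([ 0.02 , -0.005, -0.011]), 'width': np.float64(91.706)}
top ['fx', 'fy', 'cx', 'cy', 'world_from_camera', 'shot', '_T'] [[0.02, 0.99, -0.13, 407.33], [-1.0, 0.02, -0.01, 32.12], [-0.01, 0.13, 0.99, 947.64], [0.0, 0.0, 0.0, 1.0]] (447.9139983483588, 447.9139983483588, 315.84110651554744, 200.01720235676015)
top caul_center 0.86 [213. 279.] [364.5 250.    4.5]
top caul_center 0.76 [293. 284.] [357.1  82.7   4.5]
top caul_center 0.69 [342. 223.] [485.3 -17.    4.5]
top caul_center 0.62 [216. 202.] [524.7 251.4   4.5]
top tipping_stop 0.92 [345. 193.] [550.4 -22.3   0. ]
top stop_wall_top 0.79 [343. 179.] [572.9 -14.7  44. ]
top sanding_block 0.94 [282. 238.] [451.
[... 438 characters left out ...]
510943453, 323.1602476812205, 206.45993928965626)
side caul_center 0.85 [315. 281.] [524.4 240.4   4.5]
side caul_center 0.75 [394. 235.] [362.1  79.5   4.5]
side caul_center 0.65 [389. 292.] [367.9 247.7   4.5]
side caul_center 0.63 [349. 201.] [479.6 -25.8   4.5]
side tipping_stop 0.88 [326. 204.] [538. -12.   0.]
side tipping_stop 0.74 [313. 190.] [580.8 -64.5   0. ]
side stop_wall_top 0.66 [310. 189.] [578.4 -12.5  44. ]
side stop_wall_top 0.35 [321. 173.] [559.9 -82.6  44. ]
side rosin_cake 0.65 [312. 189.] [583.3 -66.7   0. ]
side rosin_cake 0.44 [348. 166.] [ 497.8 -178.4    0. ]
[367. 276. 416. 317.] 0.87
[296. 264. 336. 306.] 0.8
[385. 226. 409. 243.] 0.73
[336. 190. 360. 216.] 0.59
```

```bash
python3 - <<'E'
import cv2
a=cv2.imread('pics/top0.png')[90:310,170:450]
cv2.imwrite('pics/top0c.png',cv2.resize(a,(760,597),interpolation=cv2.INTER_CUBIC))
E
```

```text
(no output)
```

View pics/top0c.png

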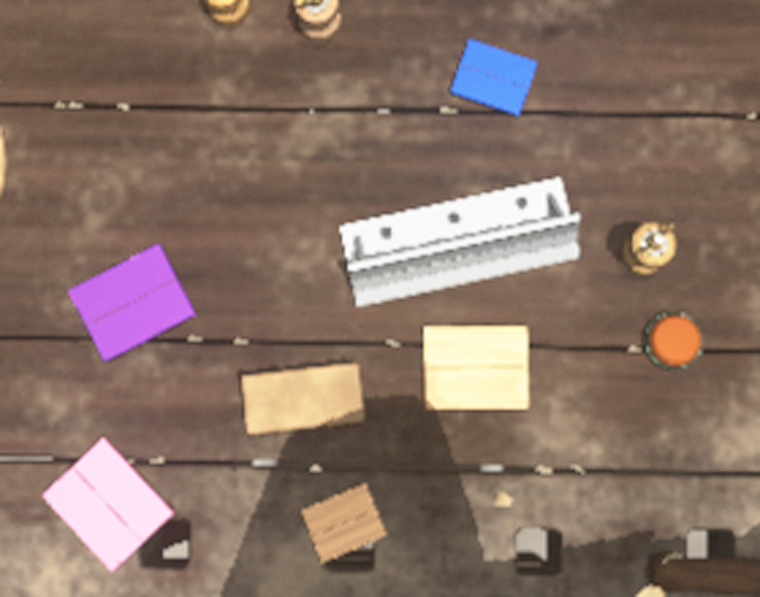

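The pale maple caul is at crop (476,367), about full px (345,225), and is yawed roughly 12° relative to the stop. The stop's toe line runs (357,305)–(579,258) in the crop. The purple, pink, blue and small brown plates are decoys. The sanding block is left of the caul, and the spool clamp and rosin cake are to the right.

```bash
cat >> h.py <<'E'
def go(X,yaw):
    """shift (m) in tool axes and turn about tool x, to bring TCP to X with tool y along world yaw (or opposite)"""
    o=monitor.get_obs(); q=o['ee_rot']; M=R.from_quat([q[1],q[2],q[3],q[0]]).as_matrix()
    s=M.T@(np.array(X)-o['tcp_pos'])/1000
    out=[]
    for k in (0,np.pi):
        y=np.array([np.cos(yaw+k),np.sin(yaw+k),0]); yt=M.T@y; out.append(np.arctan2(yt[2],yt[1]))
    print('tcp',np.round(o['tcp_pos'],1),'shift',np.round(s,4),'yaw opts',np.round(out,3),'j',np.round(o['joint_pos'],2),'t',round(float(o['t']),2),'F',np.round(o['contact_force'],1))
E
python3 - <<'E'
from h import *
o=monitor.get_obs(); q=o['ee_rot']; print(np.round(R.from_quat([q[1],q[2],q[3],q[0]]).as_matrix(),2).tolist())
p=snap('top')
for nm,l in {'toe':[(357,305,0),(579,258,0)],'caul':[(423,410,9),(529,410,9),(529,326,9),(423,326,9)],'walltop':[(347,266,44),(579,217,44)]}.items():
    for u,v,z in l: print(nm,np.round(toz(p,170+u/2.714,90+v/2.714,z),1))
w=snap('wrist'); print(np.round(w['mount'],2).tolist(),K(w))
go([440,-10,220],0.2)
E
```

```text
[[0.0, 0.94, 0.35], [0.0, 0.35, -0.94], [-1.0, 0.0, 0.0]]
toe [528.5  70.    0. ]
toe [ 569.1 -104.4    0. ]
caul [446.9  16.9   9. ]
caul [448.4 -64.6   9. ]
caul [513.4 -64.3   9. ]
caul [511.9  18.    9. ]
walltop [552.3  76.4  44. ]
walltop [593.1 -98.1  44. ]
[[0.0, 0.25, -0.97, -172.03], [0.0, 0.97, 0.25, 68.71], [1.0, -0.0, 0.0, 0.09], [0.0, 0.0, 0.0, 1.0]] (300.1372669381153, 300.1372669381153, 314.11322834779315, 197.12847155357753)
tcp [ 217.7 -585.9  214.6] shift [-0.0054  0.409  -0.4624] yaw opts [ 0.156 -2.986] j [-1.22  0.35  1.63 -0.    1.16 -0.  ] t 0.9 F [ 0.7 -0.4  0.6]
```

Emit:
jog_arm(plan="-0.13 0.034 0.368 -0.467 0.34;-0.13 0.034 0.368 -0.467 0.34;-0.13 0.034 0.368 -0.467 0.34;-0.13 0.034 0.368 -0.467 0.34;-0.13 0.034 0.368 -0.467 0.34;-0.13 0.034 0.368 -0.467 0.34;-0.13 0.034 0.368 -0.467 0.34;-0.13 0.034 0.368 -0.467 0.34;-0.13 0.034 0.368 -0.467 0.34;-0.13 0.034 0.368 -0.467 0.34;-0.13 0.034 0.368 -0.467 0.34;-0.13 0.034 0.368 -0.467 0.34;-0.13 0.034 0.368 -0.467 0.34;-0.13 0.034 0.368 -0.467 0.34;-0.13 0.034 0.368 -0.467 0.34;-0.13 0.034 0.368 -0.467 0.34;-0.13 0.034 0.368 -0.467 0.34;-0.13 0.034 0.368 -0.467 0.34")

```text
t: 2.4
tcp_pos: [399.7, -20.6, 180.6]
ee_rot: [0.504, 0.496, 0.504, -0.496]
contact_force: [-0.4, 0.3, 0.8]
width: 40.1
```

```bash
python3 - <<'E'
from h import *
w=snap('wrist'); o=monitor.get_obs(); print(o['width'])
np.save('w1T.npy',W(w)); cv2.imwrite('pics/w1.png',w['frame'])
pp={k:v for k,v in w.items() if k!='_T'}
for q,z in [('caul_center',4.5),('tipping_stop',0),('stop_wall_top',44)]:
    for r in spot_point(pp,q)[:3]:
        v,u=r['centre']; print(q,round(r['confidence'],2),np.round([u,v]),np.round(toz(w,u,v,z),1))
go([440,-25,12],0.018)
E
```

```text
39.71210632259936
caul_center 0.93 [ 82. 206.] [362.6 259.4   4.5]
caul_center 0.92 [234. 214.] [355.7  75.8   4.5]
caul_center 0.89 [63. 61.] [525.1 250.7   4.5]
tipping_stop 0.91 [311.  46.] [544.4 -15.4   0. ]
stop_wall_top 0.86 [307.   3.] [570.8 -11.4  44. ]
tcp [399.8 -21.  180.7] shift [0.1687 0.0401 0.0045] yaw opts [-0.004  3.137] j [-0.06  0.04  2.12 -0.    0.99  1.5 ] t 2.6 F [ 0.7 -0.3 -0.2]
```

View pics/w1.png

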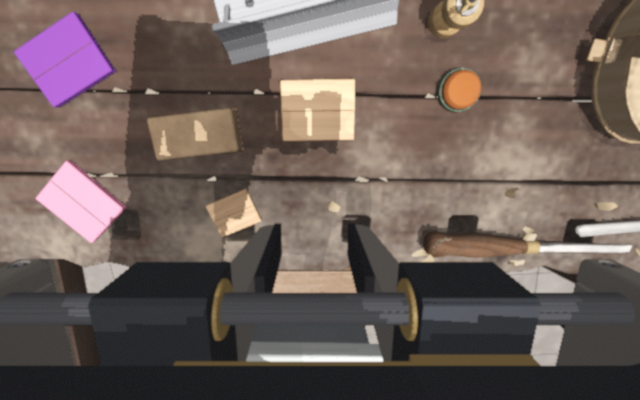

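The wrist view shows the caul with corners near (280,80), (354,79), (354,140) and (282,141). The toe line runs (232,63)–(397,23), and the fingers are at the bottom of the picture.

```bash
python3 - <<'E'
from h import *
w=snap('wrist')
for u,v,z in [(280,80,9),(354,79,9),(354,140,9),(282,141,9),(232,63,0),(397,23,0)]: print(u,v,np.round(toz(w,u,v,z),1))
E
```

```text
280 80 [509.2  16.9   9. ]
354 79 [511.4 -62.5   9. ]
354 140 [446.9 -65.6   9. ]
282 141 [444.7  15.6   9. ]
232 63 [526.9  69.9   0. ]
397 23 [ 568.5 -106.4    0. ]
```

Emit:
jog_arm(plan="-0.13 0.04 0.024 0.003 0;-0.13 0.08 0.024 0.003 0;-0.13 0.12 0.024 0.003 0;-0.13 0.15 0.024 0.003 0;-0.13 0.168 0.024 0.003 0;-0.13 0.175 0.024 0.003 0;-0.13 0.177 0.024 0.003 0;-0.13 0.177 0.024 0.003 0;-0.13 0.177 0.024 0.003 0")

```text
t: 3.4
tcp_pos: [425.0, -22.8, 4.7]
ee_rot: [0.504, 0.497, 0.503, -0.496]
contact_force: [-0.1, 0.1, 0.0]
width: 40.0
```

```bash
python3 - <<'E'
from h import *
go([437,-24,3],0)
go([460.4,-21.3,3],0.232)
E
```

```text
tcp [425.  -22.8   4.7] shift [0.0017 0.0119 0.0014] yaw opts [ 0.015 -3.126] j [-0.06  0.4   2.2   0.    0.54  1.5 ] t 3.4 F [-0.1  0.1  0. ]
tcp [425.  -22.8   4.7] shift [ 0.0017  0.0354 -0.0009] yaw opts [-0.217  2.925] j [-0.06  0.4   2.2   0.    0.54  1.5 ] t 3.4 F [-0.1  0.1  0. ]
```

Emit:
jog_arm(plan="-0.13 0.001 0.004 0 0;-0.13 0.001 0.008 0 0;-0.13 0.001 0.012 0 0;-0.13 0.001 0.015 0 -0.03;-0.13 0.001 0.018 0 -0.06;-0.13 0.001 0.021 0 -0.09;-0.13 0.001 0.024 0 -0.12;-0.13 0.001 0.027 0 -0.15;-0.13 0.001 0.03 -0.001 -0.18;-0.13 0.001 0.033 -0.001 -0.205;-0.13 0.001 0.035 -0.001 -0.217;-0.13 0.001 0.035 -0.001 -0.217;-0.13 0.001 0.035 -0.001 -0.217")

```text
t: 4.48
tcp_pos: [459.3, -21.0, 2.7]
ee_rot: [0.555, 0.439, 0.554, -0.439]
contact_force: [0.1, 0.6, 0.7]
width: 40.0
```

```bash
python3 - <<'E'
from h import *
w=snap('wrist'); cv2.imwrite('pics/w2.png',cv2.resize(w['frame'][0:300,140:540],(800,600)))
for s,t in [(-86,17),(-30,14),(-17,14)]: go([548+.973*s-.23*t,-18+.23*s+.973*t,3],0.232)
for s,t in [(0,90),(0,-90),(-76,0)]: print(proj(w,[548+.973*s-.23*t,-18+.23*s+.973*t,0]))
E
```

```text
tcp [459.1 -21.    2.6] shift [-0.0004  0.0012  0.0006] yaw opts [ 0.    -3.141] j [-0.05  0.44  2.13 -0.    0.57  1.29] t 4.53 F [0.4 0.  0.1]
tcp [459.1 -21.    2.6] shift [-0.0003  0.0572  0.0036] yaw opts [ 0.    -3.141] j [-0.05  0.44  2.13 -0.    0.57  1.29] t 4.53 F [0.4 0.  0.1]
tcp [459.1 -21.    2.6] shift [-0.0003  0.0702  0.0036] yaw opts [ 0.    -3.141] j [-0.05  0.44  2.13 -0.    0.57  1.29] t 4.53 F [0.4 0.  0.1]
(np.float64(181.90599439296977), np.float64(85.06936172599288))
(np.float64(510.07453536477817), np.float64(85.23190527438264))
(np.float64(342.5722934788465), np.float64(217.01952879207803))
```

View pics/w2.png

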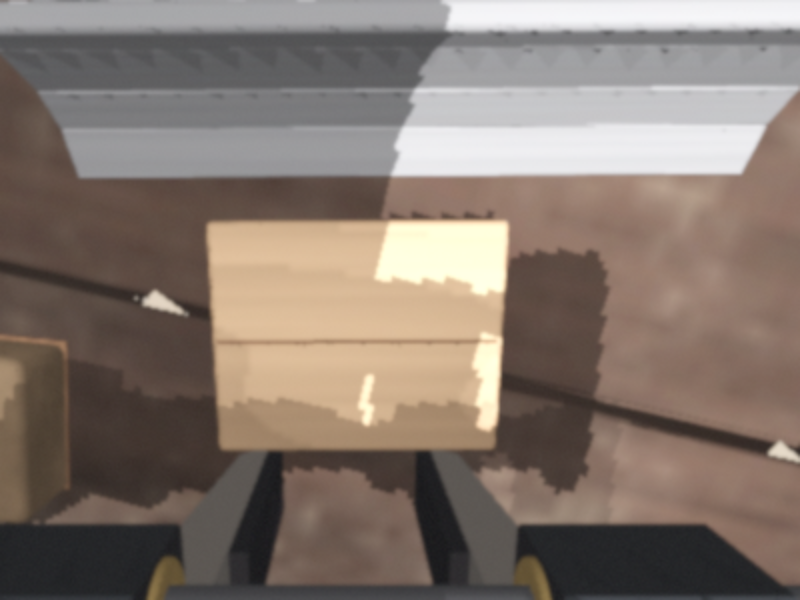

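The caul is now square to the stop and flush on both fingers: near edge at view row 450, far edge at row 222, toe at row 176.

Emit:
jog_arm(plan="-0.13 0 0.003 0 0;-0.13 0 0.006 0 0;-0.13 0 0.009 0 0;-0.13 0 0.012 0 0;-0.13 0 0.015 0 0;-0.13 0 0.018 0 0;-0.13 0 0.021 0 0;-0.13 0 0.024 0 0;-0.13 0 0.027 0 0;-0.13 0 0.03 0 0;-0.13 0 0.033 0 0;-0.13 0 0.036 0 0;-0.13 0 0.039 0 0;-0.13 0 0.042 0 0;-0.13 0 0.045 0 0;-0.13 0 0.048 0 0;-0.13 0 0.051 0 0;-0.13 0 0.054 0 0")

```text
t: 6.03
tcp_pos: [512.1, -8.5, 2.7]
ee_rot: [0.555, 0.439, 0.555, -0.438]
contact_force: [-0.4, 0.1, 0.3]
width: 40.0
```

```bash
python3 - <<'E'
from h import *
w=snap('wrist'); cv2.imwrite('pics/w3.png',w['frame'][0:300,140:540])
s=snap('side'); a=cv2.resize(s['frame'][150:240,270:400],None,fx=4,fy=4)
b=cv2.resize(w['frame'][0:300,120:560],(528,360)); print(a.shape)
cv2.imwrite('pics/c3.png',np.vstack([cv2.copyMakeBorder(b[:240],0,0,0,0,0),np.hstack([a,np.zeros((360,8,3),np.uint8)])]))
go([548+.973*-17-.23*14,-18+.23*-17+.973*14,3],.232)
E
```

```text
(360, 520, 3)
tcp [512.5  -8.4   2.7] shift [-0.0002  0.0154  0.0035] yaw opts [ 1.000e-03 -3.141e+00] j [-0.02  0.49  2.02  0.    0.63  1.32] t 6.13 F [ 0.1 -0.1  0.1]
```

View pics/c3.png

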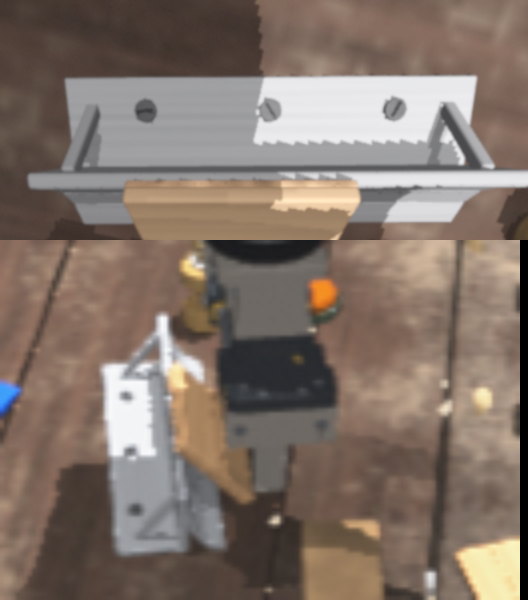

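The caul is riding up the wall. Its top edge is level with the wall top, and the near edge is still on the bench at the fingers.

Emit:
jog_arm(plan="-0.13 0 0.002 0 0;-0.13 0 0.004 0 0;-0.13 0 0.006 0 0;-0.13 0 0.008 0 0;-0.13 0 0.01 0 0;-0.13 0 0.012 0 0;-0.13 0 0.014 0 0;-0.13 0 0.016 0 0;-0.13 0 0.0175 0 0;-0.13 0 0.0175 0 0;-0.13 0 0.0175 0 0")

```text
t: 7.05
tcp_pos: [528.0, -4.5, 2.4]
ee_rot: [0.554, 0.438, 0.555, -0.439]
contact_force: [-2.8, -0.7, 0.9]
width: 39.8
```

```bash
cat > v.py <<'E'
from h import *; import sys
w=snap('wrist'); s=snap('side'); a=cv2.resize(s['frame'][150:240,270:400],None,fx=4,fy=4,interpolation=cv2.INTER_CUBIC)
b=cv2.resize(w['frame'][0:300,120:560],(520,360))
cv2.imwrite(sys.argv[1],np.vstack([b[:240],a]))
go([548+.973*-17-.23*14,-18+.23*-17+.973*14,3],.232)
E
python3 v.py pics/c4.png
```

```text
tcp [528.4  -4.5   2.5] shift [-0.0005 -0.001   0.0037] yaw opts [ 1.000e-03 -3.141e+00] j [-0.01  0.51  1.98  0.    0.65  1.33] t 7.15 F [-2.9 -0.1  1.5]
```

View pics/c4.png

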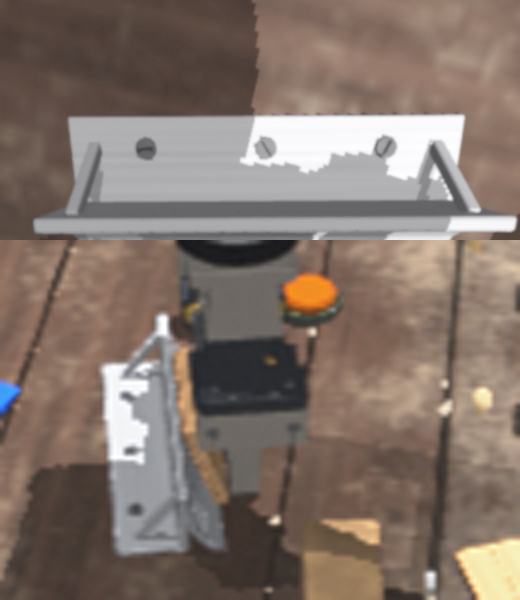

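Emit:
jog_arm(plan="-0.13 0 -0.001 0 0;-0.13 0 -0.002 0 0;-0.13 0 -0.003 0 0;-0.13 0 -0.005 0 0;-0.13 0 -0.008 0 0;-0.13 0 -0.012 0 0;-0.13 0 -0.02 0 0;-0.13 0 -0.03 0 0;-0.13 0 -0.04 0 0;-0.13 0 -0.05 0 0;-0.13 0 -0.05 0 0;-0.13 0 -0.05 0 0;-0.13 0 -0.05 0 0")

```text
t: 8.23
tcp_pos: [480.4, -16.1, 2.8]
ee_rot: [0.555, 0.439, 0.554, -0.438]
contact_force: [-0.1, 0.6, -0.2]
width: 39.9
```

```bash
python3 v.py pics/c5.png
```

```text
tcp [480.7 -16.    2.7] shift [-0.0002  0.0481  0.0035] yaw opts [ 1.000e-03 -3.141e+00] j [-0.04  0.46  2.09  0.    0.6   1.3 ] t 8.33 F [-0.2 -1.  -0.1]
```

View pics/c5.png

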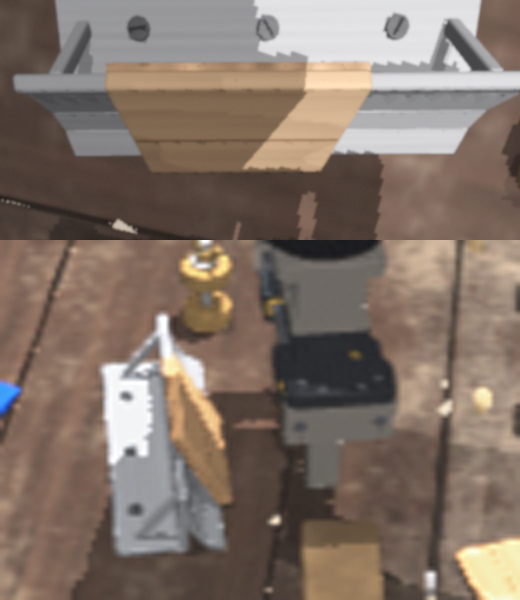

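```bash
python3 - <<'E'
from h import *
w=snap('wrist')
e=np.array([.973,.23])
for u,v,z in [(319,142.5,4),(319,129,0),(320,70,44),(328,56,58),(328,66,59)]:
    P=toz(w,u,v,z); print(u,v,z,round(float(e@(P[:2]-[548,-18])),1))
f=w['frame'][40:160,200:460]; cv2.imwrite('pics/c6.png',cv2.resize(f,(780,360),interpolation=cv2.INTER_CUBIC))
E
```

```text
319 142.5 4 -8.8
319 129 0 -1.5
320 70 44 23.1
328 56 58 25.7
328 66 59 22.2
```

View pics/c6.png

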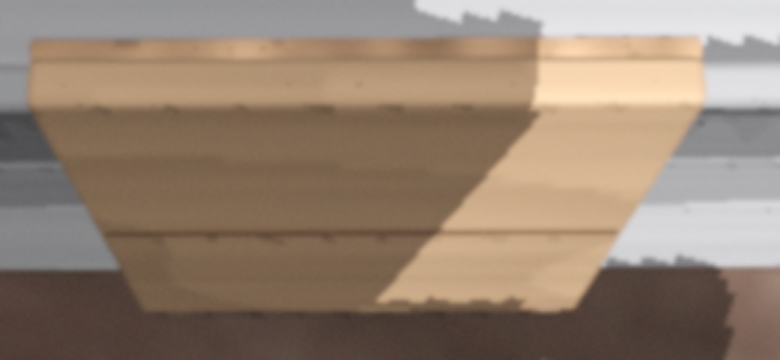

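The caul leans on the wall at about 63°, with its bottom edge about 8 mm before the toe and the fingers clear. Next the fingers go up, over and behind the wall.

Emit:
jog_arm(plan="-0.13 -0.04 0 0 0;-0.13 -0.08 0 0 0;-0.13 -0.115 0 0 0;-0.13 -0.125 0 0 0;-0.13 -0.127 0 0 0;-0.13 -0.127 0.035 0 0;-0.13 -0.127 0.07 0 0;-0.13 -0.127 0.1 0 0;-0.13 -0.127 0.117 0 0;-0.13 -0.127 0.117 0 0;-0.13 -0.127 0.117 0 0;-0.13 -0.1 0.117 0 0;-0.13 -0.075 0.117 0 0;-0.13 -0.055 0.117 0 0;-0.13 -0.047 0.117 0 0;-0.13 -0.047 0.117 0 0;-0.13 -0.047 0.117 0 0")

```text
t: 9.8
tcp_pos: [592.9, 10.8, 49.5]
ee_rot: [0.554, 0.438, 0.555, -0.439]
contact_force: [0.1, 0.9, 0.1]
width: 39.9
```

```bash
python3 v.py pics/c7.png
```

```text
tcp [594.3  10.9  50.7] shift [ 0.0476 -0.0687  0.0034] yaw opts [ 1.000e-03 -3.141e+00] j [0.02 0.5  1.82 0.   0.81 1.35] t 9.9 F [ 0.8  0.5 -0.2]
```

View pics/c7.png

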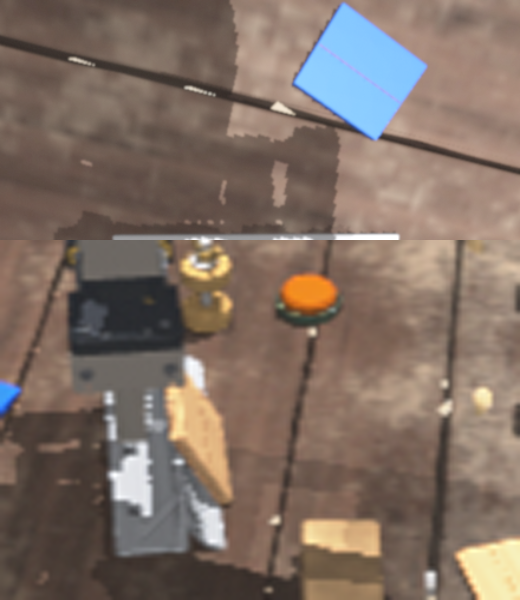

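The fingers are behind the wall and the caul is still leaning. Now I push its top edge back.

Emit:
jog_arm(plan="-0.13 0 -0.005 0 0;-0.13 0 -0.01 0 0;-0.13 0 -0.013 0 0;-0.13 0 -0.016 0 0;-0.13 0 -0.019 0 0;-0.13 0 -0.022 0 0;-0.13 0 -0.025 0 0;-0.13 0 -0.028 0 0;-0.13 0 -0.031 0 0;-0.13 0 -0.034 0 0;-0.13 0 -0.037 0 0;-0.13 0 -0.04 0 0;-0.13 0 -0.043 0 0;-0.13 0 -0.046 0 0;-0.13 0 -0.049 0 0;-0.13 0 -0.052 0 0;-0.13 0 -0.055 0 0;-0.13 0 -0.058 0 0;-0.13 0 -0.06 0 0;-0.13 0 -0.06 0 0")

```text
t: 11.57
tcp_pos: [534.9, -2.9, 49.6]
ee_rot: [0.555, 0.438, 0.555, -0.439]
contact_force: [-1.4, 0.6, 1.1]
width: 39.9
```

```bash
python3 v.py pics/c8.png
```

```text
tcp [535.5  -2.9  49.7] shift [ 0.0467 -0.0083  0.0036] yaw opts [ 1.000e-03 -3.141e+00] j [-0.01  0.43  1.95 -0.    0.75  1.33] t 11.67 F [-0.7 -0.6 -0.6]
```

View pics/c8.png

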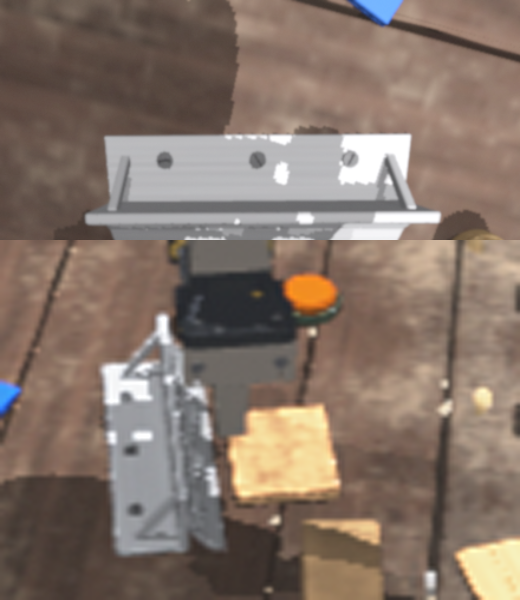

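The caul has fallen over, cork side up, in front of the stop. I'll lift clear and check positions.

Emit:
jog_arm(plan="-0.13 -0.04 0 0 0;-0.13 -0.08 0 0 0;-0.13 -0.12 0 0 0;-0.13 -0.15 0.04 0 0;-0.13 -0.15 0.08 0 0;-0.13 -0.15 0.12 0 0;-0.13 -0.15 0.16 0 0;-0.13 -0.15 0.2 0 0;-0.13 -0.15 0.2 0 0;-0.13 -0.15 0.2 0 0;-0.13 -0.15 0.2 0 0")

```text
t: 12.58
tcp_pos: [729.1, 43.2, 198.7]
ee_rot: [0.554, 0.438, 0.555, -0.439]
contact_force: [0.2, 0.9, 1.0]
width: 40.0
```

```bash
python3 - <<'E'
from h import *
for n in ('top','side'):
    p=snap(n); pp={k:v for k,v in p.items() if k!='_T'}
    for q,z in [('caul_center',4.5),('sanding_block',0),('spool_clamp',0),('rosin_cake',0)]:
        for r in spot_point(pp,q)[:4]:
            v,u=r['centre']; P=toz(p,u,v,z); d=P[:2]-[546.5,-18]; print(n,q,round(r['confidence'],2),np.round(P,1),'s,t',np.round([.973*d[0]+.23*d[1],-.23*d[0]+.973*d[1]],1))
    if n=='side': b=cv2.resize(p['frame'][140:260,270:430],(640,480),interpolation=cv2.INTER_CUBIC); cv2.imwrite('pics/c9.png',b)
E
```

```text
side caul_center 0.95 [371.7 246.7   4.5] s,t [-109.2  297.7]
side caul_center 0.81 [358.9  74.8   4.5] s,t [-161.2  133.4]
side caul_center 0.79 [495.9 -15.5   4.5] s,t [-48.7  14.1]
side caul_center 0.76 [715.3 -41.9   4.5] s,t [158.8 -62.1]
side sanding_block 0.73 [446.1 120.5   0. ] s,t [-65.9 157.8]
side spool_clamp 0.76 [ 568.7 -154.8    0. ] s,t [  -9.8 -138.2]
side rosin_cake 0.67 [ 499.5 -165.5    0. ] s,t [ -79.7 -132.7]
```

View pics/c9.png

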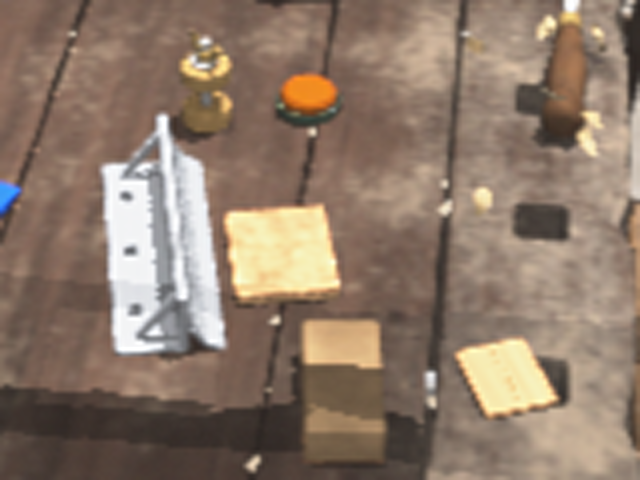

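```bash
python3 -c "
from h import *
print(manip.close_job())"
```

```text
the job is handed in; nothing more can be done
None
```

The caul is lying flat and cork side up in front of the stop, and I handed the job in just after 12.6 s on the robot's clock.

- **Tip up:** I squared the caul to the stop with two spread fingertips and pushed it up the ramp. With the fingers backed off, I estimated its lean from the wrist picture at about 63° (1.1 rad, against the 1 rad minimum). It was still leaning about 1.6 s later.
- **Push back:** From behind the wall I pushed its top edge back, and it fell over towards the robot.
- **Caul position:** The last side view shows it cork up. Its centre is about 49 mm before the toe line and 14 mm off the middle line.
- **Bystanders:** The sanding block, spool clamp and rosin cake look untouched. The readings differ by about 5–13 mm from those at the start, but they come from different cameras (up to 13 mm for the block). I saw no contact with any of them.

**Failed check:** With the arm clear, the networks found nothing in the last top picture, possibly because the arm blocked the view. The final position check therefore rests on the side camera alone.

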